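# Draw a laptop's hard disk off its connector and lay it on the antistatic mat

### The job

Take the hard disk out of the opened laptop: its bay is too tight for fingers beside it, so press down on the disk's top, only as hard as needed, and draw it straight off its connector towards you until at least a third of it juts out over the laptop's front edge while it still lies flat; then take it by its long sides and lift it away. Lay it flat, label up, squarely in the middle of the antistatic mat, its length along the mat's length, setting it down gently, and let go. Never let the disk drop or touch the bare bench, do not press on the laptop's other parts, and leave the tools on the bench where they are.

Things in the scene. Friction and masses are not known exactly. Their poses are not given: they have to be found in the camera images.
- drive: 2.5-inch hard disk, flat aluminium block, white label: 100 long (x) x 70 wide (y) x 9.5 mm thick, about 0.12 kg, centre of mass at its middle. Origin: centre of its underside, z up, +x to its connector end, -x to the end nearest the arm. Starts plugged in, label up in the bay, near end 3 mm back from the laptop's front edge. Tips off that edge if over 50 mm juts out or the jutting part is pressed.
- drive_plug (a point): middle of the disk's connector end, at its underside (50 mm from the origin along +x). The plug, a black tongue 5.5 x 38 mm, is held by the socket with about 6 to 9 N of drag over the first 5.5 mm of travel; then the disk slides easily (friction about 0.25 below, 0.9 on its top). Pressing with 15 to 25 N through the fingertips is enough to draw it; 60 N or more harms it.
- laptop: 13-inch laptop, fixed, lid shut, upside down, bottom cover removed: 212 (x) x 306 (y) mm; origin: centre of its underside, on the bench; its -x edge is the front edge, facing the arm. Inside floor 12 mm above the bench; nothing rises over 22 mm. The socket stands at the bay's far end, 8.5 mm above the floor, just beyond the disk.
- bay_edge (a point): point on the laptop's front edge in the middle of the drive bay, at the level of the bay's floor (12 mm above the bench). The bay runs from here along the laptop's +x, 73 mm wide (1.5 mm free each side of the disk), between ribs 8.5 mm high with the battery pack on its +y side and a loudspeaker on its -y side; no wall at the front edge, bare bench before it.
- mat: grey antistatic mat, fixed, 180 (x) x 130 (y) x 3 mm, with a steel snap stud in one corner; origin: centre of its underside; lies on the bench to the left or right of the laptop
- tray: shallow black open tray holding screws, fixed, 180 x 130 x 15 mm, on the other side of the laptop from the mat; origin: centre of its underside; not to be used
- screwdriver: small blue-handled screwdriver, 132 mm long, 17 mm thick, lying crosswise in front of the laptop's left half; origin under its middle; leave it
- bit_holder: red bit holder with six upright steel bits, 22 x 75 x 28 mm, in front of the laptop's right half; origin under its middle; leave it
- pliers: blue-handled pliers, 160 mm long, 14 mm thick, lying to the left of the laptop's far corner; origin under the joint; leave them
- table: the bench, its cream top at height 0
Mind the look-alikes: they are no part of the job. Of the things shaped like the drive, the aluminium one is meant. What is shaped like the mat but brown is not meant.

How it is judged:
On the way, in this order (a step that is already met when the one before it is completed fails the run):
1. the disk is drawn off its connector and juts at least 25 mm out over the laptop's front edge while lying flat on the bay's floor (x of drive in the frame of laptop between -0.108 and -0.081 m and z of drive in the frame of laptop between 0.01 and 0.014 m and angle between drive's own z axis and vertical below 0.06 rad), for 0.2 s.
2. the disk is held and lifted clear of the laptop (z of drive in the frame of laptop above 0.025 m and contact force between the fingers and drive above 1 N), for 0.1 s.
At the end, for the whole second after the job is handed in: The disk lies at rest flat on the antistatic mat, label up, its centre within 20 mm of the mat's centre along and across the mat, its length within 0.2 rad (11 degrees) of the mat's length (x of drive in the frame of mat between -0.02 and 0.02 m and y of drive in the frame of mat between -0.02 and 0.02 m and z of drive in the frame of mat between 0.001 and 0.006 m and angle between the x axis of drive and the x axis of mat, either way round below 0.2 rad and angle between drive's own z axis and vertical below 0.05 rad and linear speed of drive below 0.01 m/s); the robot touches nothing.
It fails at once if the disk is pressed far too hard into the laptop (over about 60 N, on top of the socket's own grip of some 30 N) (contact force between drive and laptop above 90 N).
It fails at once if the disk falls or is thrown (faster than 0.35 m/s with no finger on it) (contact force between the fingers and drive below 0.1 N and linear speed of drive above 0.35 m/s).
It fails at once if the disk touches the bare bench (contact force between drive and table above 0.3 N).
It fails at once if the gripper presses on the rest of the laptop with more than 20 N (contact force between the fingers and laptop above 20 N).
It fails at once if the screwdriver, the bit holder or the pliers are moved by more than 15 mm (distance of any of screwdriver, bit_holder, pliers from where it was at the start of the episode above 0.015 m).
It also fails if it takes over 64 s, if anything falls off the work surface, if the arm or the gripper's body presses on something with over 40 N, if the wrist force passes 120 N, or if a joint passes its speed limit or range.

### The arm

A 6-joint arm with a two-finger parallel gripper is mounted at the origin on the work surface. World frame = base frame: x ahead of the robot, y to its left, z up, the work surface at z = 0. Lengths are in m, angles in rad, forces in N, time in s.
With the tool pointing down it reaches from about 0.35 to 0.725 m from the base axis. Payload 6 kg.
Tool frame: the origin (TCP) lies midway between the tips of the shut fingers; the grasp point (between the pads) lies 19 mm behind it; x points along the fingers, y is the direction in which the jaws open and shut, and the axes are right-handed (so a half turn about x gives the same grasp; the last joint's range is limited). The gripper opens to 85 mm and grips with 20 to 120 N. Pads are 22 mm wide; open, the fingers measure 114 mm over their backs; the gripper's body (76 mm by 85 mm) begins 54 mm behind the grasp point. The pads swing forward as they close: fully open they stand 13 mm farther back than shut.
Start: joints at [-0.815, 0.04, 0.085, 0, -1.615, -0.334], TCP at [0.246, -0.547, 0.231] pointing down, gripper open.
Joint ranges: [-2.56, 2.56], [-1.29, 2.01], [-1.08, 1.49], [-3.29, 1.98], [-2.81, -0.18], [-2.99, 2.99]. Speed limits (rad/s): [2.57, 2.57, 3.01, 3.14, 3.14, 3.14].

### API

Orientations are given as [roll, pitch, yaw] about the fixed x, y, z axes, in that order (R = Rz(yaw) Ry(pitch) Rx(roll)).
In Python, from plant import state, vision, workorder, finder gives the robot as it stands.
- The arm moves only by the shell command python3 -m inch 'ROWS' [FORCE]. ROWS is text: rows parted by semicolons, each of 7 numbers parted by spaces: the shift along the tool's x, y, z scaled (see below), then the turn, a rotation vector about the tool's x, y, z scaled (see below), then the opening, from -1 (shut) to 1 (fully open). In form: x y z wx wy wz grip; .... A call has exactly 5 rows; each row is the pose to reach, as a shift and turn from the pose measured when the call began, along the tool's axes at that moment; what a row does not reach only later rows make up. The controller multiplies each number of a shift by 0.1 m and each number of a turn by 0.5 rad. A row lasts 1/10 s, in which the tool goes at most 50 mm and 8.59 degrees, less where a joint would pass 70% of its speed; a pose out of reach is approached as far as the arm can. A call with a number of a shift or a turn outside -1 to 1 is refused whole. A call with a gripper value outside its range is refused whole. The fingers move at their own pace and stop on an object; FORCE is the grip in N (left out, the last holds). Time passes only in rows, so rows that repeat a pose let the fingers close, or fill a call up. It gives the time, the measured TCP pose, the force and the opening at its end, in the units of the state.
- state(): the state, without advancing time (a new reading comes with each control period).
- vision.snapshot(name): name is "scene" or "top" or "wrist"; returns the picture (420x560x3 uint8, red, green, blue); there is no depth.
- vision.calibration(name): a dict with "vfov" (degrees; the focal length in pixels is half the picture's height over the tangent of half this angle, whatever the lens; pixels are square), "cx", "cy" (the principal point, pixels), "xyz" and "rotation" of the camera in the world. Camera axes: x right, y down, z forward; pixel columns grow to the right and rows downward; lengths in m; the calibration is good to about 2 mm. A picture is of the moment at which its call begins: read the wrist's pose just before it. calibration takes no time and is no camera call; for the wrist camera it gives the pose at the moment of the call.
- workorder.close_job(): hands the job in, once; it reports no verdict.
Trained networks look in the newest picture that a camera, given by its name, has taken for a name from the list of things; names that differ only in an ending like _2 or _b are one class to them, and where a whole thing is asked for, a point or a joint stands for the part that bears it (a point fixed in the world has none). Each returns a list of dicts, best first, with "p" (0 to 1); they miss things now and then, are a little off and sometimes report something else, mostly with a low value. They report only what shows in the picture. A call takes as long as a camera call. They do not tell look-alikes from the thing itself.
- finder.spot_in(camera, label): "location" ([x, y, z] in m, in world coordinates, good to about 4 mm: the middle of the surface that is visible of it).
The state is a dict: "clock": time; "qpos": joint angles; "joint_vel": joint speeds; "effort": joint torques, N m; "eef_pos": TCP position; "eef_rot": TCP orientation; "force": force on the tool from outside, world axes, zero at the start; "ft_torque": the same for the moment, N m; "width": finger opening in m.
Only numpy, scipy, OpenCV 4.12 (cv2) and the standard library are available. Lean on these libraries where they do the work, as an engineer would, in place of code of your own. Each camera call takes 0.05 s, during which the arm holds its last target.

## Working session

There is one attempt and no reset: what is moved stays moved. The work goes in short steps, Python scripts to look and compute and a shell command to move; the robot and the scene stay as the last step left them, time stands still between calls to the robot, and variables do not carry over. Pictures are saved under pics/ and viewed, and the job is handed in when it is done.

```bash
mkdir -p pics; ls; python3 - <<'E'
from plant import state, vision, workorder, finder
import cv2
print(state())
for n in ["scene","top","wrist"]:
    p=vision.snapshot(n); cv2.imwrite(f"pics/{n}0.png",p[:,:,::-1])
    c=vision.calibration(n); print(n,c)
for n in ["top","scene"]:
  for l in ["drive","laptop","mat","bay_edge","tray","screwdriver","bit_holder"]:
    try: print(n,l,[(d['p'],[round(float(v),4) for v in d['location']]) for d in finder.spot_in(n,l)])
    except Exception as e: print(l,e)
print(state()['clock'])
E
```

```text
pics
{'clock': 0.0, 'qpos': array([-8.15322163e-01,  4.08002959e-02,  8.38150165e-02, -4.49086293e-04,
       -1.61548871e+00, -3.33719387e-01]), 'joint_vel': array([ 2.46845713e-03, -4.77277521e-04,  4.70417122e-04, -1.32221190e-03,
        7.71410222e-04, -4.12755701e-05]), 'effort': array([ 8.18467033e-04, -3.68204105e+01,  3.47423530e+01,  6.93271101e+00,
       -5.26008080e-03,  2.23518748e-05]), 'eef_pos': array([ 0.24556804, -0.54709194,  0.23029056]), 'eef_rot': array([1.64319268, 1.56905971, 2.06496714]), 'force': array([ 0.63307259, -0.06495559,  0.07482434]), 'ft_torque': array([-0.02478869,  0.00198418,  0.02883632]), 'width': 0.08548894684206959}
scene {'vfov': 57.92190106274626, 'cx': 281.61238648783996, 'cy': 202.596912848743, 'xyz': array([ 1.12310997, -0.2300567 ,  0.50941378]), 'rotation': array([-2.14599578,  0.0168103 ,  1.21303459])}
top {'vfov': 54.48900168992802, 'cx': 280.83591137966994, 'cy': 212.40675991318716, 'xyz': array([ 0.30670994, -0.00491426,  0.94170708]), 'rotation': array([-2.94414484,  0.01049996, -1.56389381])}
wrist {'vfov': 70.68250416028653, 
[... 528 characters left out ...]
16, 0.0034]), (0.17, [0.6331, 0.0326, 0.0148])]
top screwdriver [(0.58, [0.3921, 0.0948, 0.016])]
top bit_holder [(0.69, [0.3682, -0.1534, 0.0126]), (0.46, [0.573, -0.043, 0.0219])]
scene drive [(0.96, [0.3856, -0.049, 0.0154]), (0.74, [0.7268, -0.2382, 0.0128]), (0.55, [0.5823, -0.0468, 0.0236])]
scene laptop [(0.67, [0.6674, 0.0145, 0.0153])]
scene mat [(0.7, [0.2572, 0.2362, 0.0005]), (0.58, [0.4895, 0.3368, 0.0035]), (0.27, [0.5075, -0.3246, 0.0019]), (0.21, [0.581, -0.0516, 0.023])]
scene bay_edge [(0.97, [0.6631, 0.0159, 0.0175])]
scene tray [(0.88, [0.5126, -0.3254, 0.0026])]
scene screwdriver [(0.47, [0.3953, 0.0863, 0.0121])]
scene bit_holder [(0.78, [0.3888, -0.1593, 0.0167])]
0.85
```

View pics/top0.png

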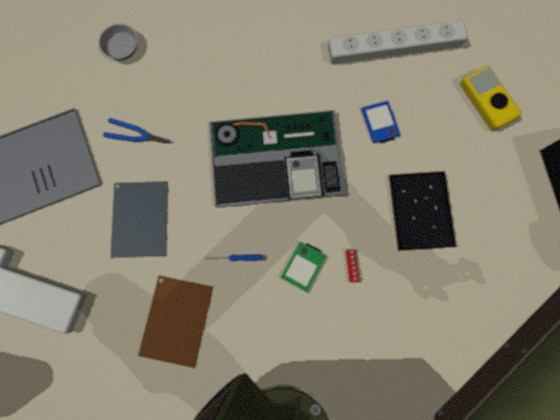

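View pics/scene0.png

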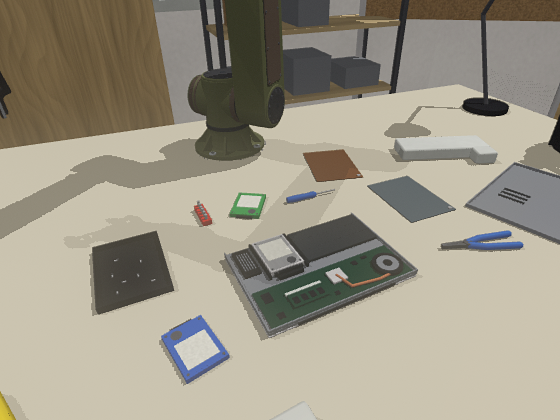

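View pics/wrist0.png

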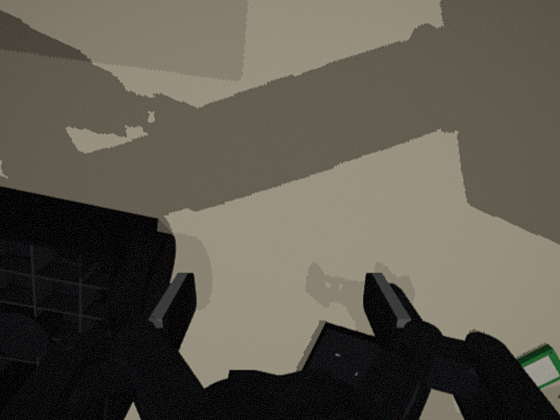

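```bash
cat > h.py <<'E'
import numpy as np, cv2
from scipy.spatial.transform import Rotation as R
from plant import state, vision, finder
def ray(n,cal=None):
    c=cal or vision.calibration(n); f=210/np.tan(np.radians(c['vfov']/2))
    return c,f,R.from_euler('xyz',c['rotation'])
def unproj(n,uv,z,cal=None):
    c,f,r=ray(n,cal); d=r.apply([(uv[0]-c['cx'])/f,(uv[1]-c['cy'])/f,1.])
    return c['xyz']+d*(z-c['xyz'][2])/d[2]
def proj(n,p,cal=None):
    c,f,r=ray(n,cal); q=r.inv().apply(np.asarray(p,float)-c['xyz'])
    return np.c_[f*q[...,0]/q[...,2]+c['cx'],f*q[...,1]/q[...,2]+c['cy']]
def tgt(yaw):  # tool x down, tool y along (world y rotated by yaw)
    y=np.array([-np.sin(yaw),np.cos(yaw),0]); x=np.array([0,0,-1.]); return R.from_matrix(np.c_[x,y,np.cross(x,y)])
def go(p,yaw,q=True):
    s=state(); r=R.from_euler('xyz',s['eef_rot'])
    best=None
    for k in (0,np.pi):
        w=(r.inv()*tgt(yaw+k)).as_rotvec()
        if best is None or np.linalg.norm(w)<np.linalg.norm(best): best=w
    d=r.inv().apply(np.array(p)-s['eef_pos'])
    print('shift',np.round(d/.1,3),'turn',np.round(best/.5,3))
def st():
    s=state(); r=R.from_euler('xyz',s['eef_rot']).as_matrix()
    print('t',round(s['clock'],2),'pos',np.round(s['eef_pos'],4),'x',np.round(r[:,0],3),'y',np.round(r[:,1],3),'F',np.round(s['force'],1),'T',np.round(s['ft_torque'],2),'w',round(s['width'],4),'q',np.round(s['qpos'],2))
E
python3 - <<'E'
from h import *
st()
im=cv2.imread('pics/top0.png')
cv2.imwrite('pics/t_lap.png',cv2.resize(im[100:220,200:360],None,fx=5,fy=5,interpolation=cv2.INTER_CUBIC))
cv2.imwrite('pics/t_mat.png',cv2.resize(im[170:270,90:190],None,fx=6,fy=6,interpolation=cv2.INTER_CUBIC))
E
```

```text
t 0.85 pos [ 0.2457 -0.5474  0.2313] x [ 0.  0. -1.] y [-0.409  0.912 -0.   ] F [-0.3 -0.2 -1.2] T [-0.04  0.01  0.01] w 0.0856 q [-0.82  0.04  0.08 -0.   -1.62 -0.33]
```

View pics/t_lap.png

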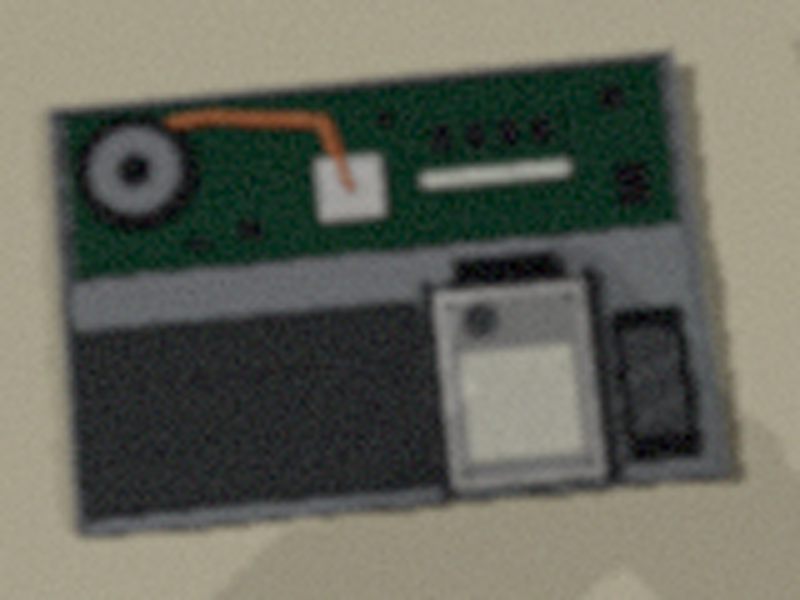

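View pics/t_mat.png

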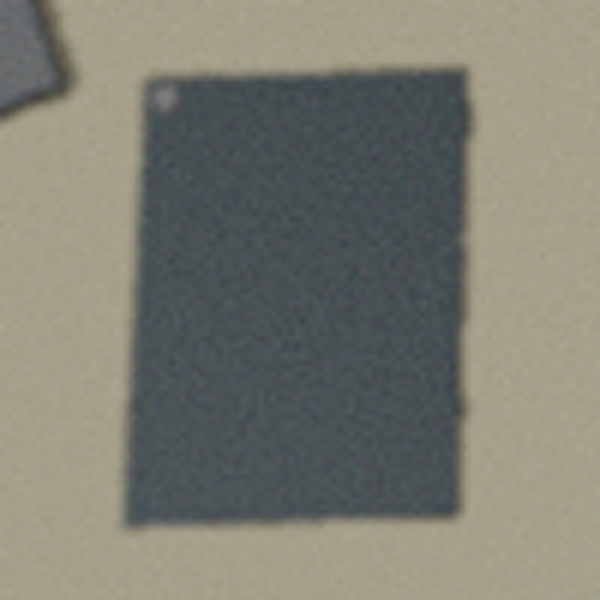

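Laptop corners show in the 5x crop at (50,112), (670,55), (742,477) and (80,530). The aluminium disk's top is at (432,290), (582,282), (607,478) and (455,490). In the 6x crop the mat's corners are (147,78), (467,68), (458,517) and (127,525).

```bash
python3 - <<'E'
from h import *
def q(name,pts,off,s,z):
    P=np.array([unproj('top',(off[0]+(u+.5)/s-.5,off[1]+(v+.5)/s-.5),z)[:2] for u,v in pts])
    print(name,np.round(P,4).tolist(),'ctr',P.mean(0).round(4))
    e=[P[(i+1)%4]-P[i] for i in range(4)]
    print('  len',[round(float(np.linalg.norm(x)),4) for x in e],'yaw',[round(float(np.arctan2(*x[::-1])),3) for x in e])
q('laptop',[(50,112),(670,55),(742,477),(80,530)],(200,100),5,.02)
q('drive',[(432,290),(582,282),(607,478),(455,490)],(200,100),5,.0215)
q('mat',[(147,78),(467,68),(458,517),(127,525)],(90,170),6,.003)
E
```

```text
laptop [[0.713, 0.1797], [0.7432, -0.1201], [0.533, -0.1495], [0.5064, 0.1573]] ctr [0.6239 0.0169]
  len [0.3013, 0.2122, 0.308, 0.2078] yaw [-1.471, -3.002, 1.657, 0.108]
drive [[0.6229, -0.0053], [0.6271, -0.0762], [0.5319, -0.0868], [0.5258, -0.0164]] ctr [ 0.577  -0.0462]
  len [0.071, 0.0959, 0.0707, 0.0977] yaw [-1.512, -3.031, 1.656, 0.114]
mat [[0.5653, 0.4058], [0.5699, 0.278], [0.3913, 0.2705], [0.3874, 0.3979]] ctr [0.4785 0.3381]
  len [0.1278, 0.1788, 0.1275, 0.178] yaw [-1.535, -3.099, 1.601, 0.044]
```

```bash
python3 - <<'E'
from h import *
go([.585,-.0455,.16],.1)
s=state();r=R.from_euler('xyz',s['eef_rot']).as_matrix();print(r)
E
```

```text
shift [0.713 3.19  5.151] turn [0.644 0.    0.   ]
[[ 2.26821510e-05 -4.09409763e-01  9.12350615e-01]
 [ 4.51965690e-06  9.12350615e-01  4.09409764e-01]
 [-1.00000000e+00 -5.16278231e-06  2.25444660e-05]]
```

```bash

python3 -m inch '0 .12 .2 0 0 0 -1; 0 .24 .4 0 0 0 -1; 0 .36 .6 0 0 0 -1; 0 .48 .8 0 0 0 -1; 0 .6 1 0 0 0 -1' 40
python3 -m inch '0 .12 .2 0 0 0 -1; 0 .24 .4 0 0 0 -1; 0 .36 .6 0 0 0 -1; 0 .48 .8 0 0 0 -1; 0 .6 1 0 0 0 -1'
python3 -m inch '0 .12 .2 0 0 0 -1; 0 .24 .4 0 0 0 -1; 0 .36 .6 0 0 0 -1; 0 .48 .8 0 0 0 -1; 0 .6 1 0 0 0 -1'
python3 -m inch '0 .12 .2 0 0 0 -1; 0 .24 .4 0 0 0 -1; 0 .36 .6 0 0 0 -1; 0 .48 .8 0 0 0 -1; 0 .6 1 0 0 0 -1'
python3 - <<'E'
from h import *
st();go([.585,-.0455,.16],.1)
E
```

```text
clock: 1.35
eef_pos: [0.3127, -0.4509, 0.2314]
eef_rot: [-1.038, 1.571, -0.617]
force: [0.1, 0.1, -0.3]
width: 0.0124
clock: 1.85
eef_pos: [0.3799, -0.3544, 0.2315]
eef_rot: [-0.802, 1.57, -0.38]
force: [1.1, 0.6, -1.3]
width: -0.0
clock: 2.35
eef_pos: [0.447, -0.2579, 0.2317]
eef_rot: [-0.673, 1.57, -0.251]
force: [-0.6, -0.2, 0.4]
width: 0.0001
clock: 2.85
eef_pos: [0.5142, -0.1613, 0.2319]
eef_rot: [-0.616, 1.57, -0.194]
force: [1.3, -0.7, -0.8]
width: 0.0004
t 2.85 pos [ 0.5142 -0.1613  0.2319] x [ 0.001 -0.    -1.   ] y [-0.409  0.912 -0.001] F [ 1.3 -0.7 -0.8] T [-0.05  0.05  0.02] w 0.0004 q [ 0.07 -0.12 -0.07  0.   -1.62 -1.22]
shift [0.719 0.767 1.12 ] turn [0.644 0.002 0.001]
```

```bash

python3 -m inch '0 .15 .2 .13 0 0 -1; 0 .3 .4 .26 0 0 -1; 0 .45 .6 .39 0 0 -1; 0 .6 .8 .52 0 0 -1; 0 .76 1 .644 0 0 -1'
python3 - <<'E'
from h import *
st();go([.585,-.0455,.1],.1)
cv2.imwrite('pics/w1.png',vision.snapshot('wrist')[:,:,::-1])
cv2.imwrite('pics/s1.png',vision.snapshot('scene')[:,:,::-1])
E
```

```text
clock: 3.35
eef_pos: [0.5747, -0.0502, 0.232]
eef_rot: [-0.334, 1.569, -0.237]
force: [0.5, -0.3, 1.0]
width: 0.0001
t 3.35 pos [ 0.5747 -0.0502  0.232 ] x [ 0.001 -0.    -1.   ] y [-0.097  0.995 -0.   ] F [ 0.5 -0.3  1. ] T [-0.02 -0.03  0.04] w 0.0001 q [ 0.26 -0.02  0.02  0.   -1.61 -1.73]
shift [1.32  0.037 0.106] turn [-0.006  0.002  0.001]
```

View pics/w1.png

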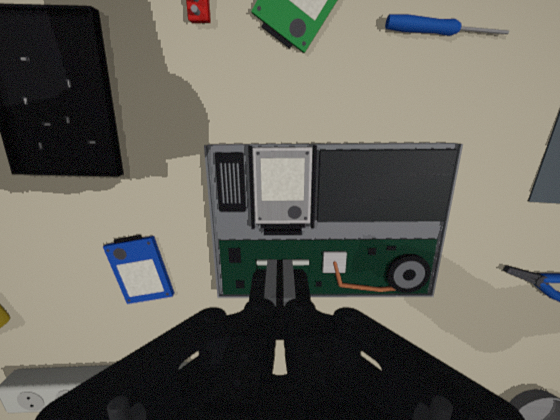

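```bash
python3 - <<'E'
from h import *
im=cv2.imread('pics/w1.png')
c=im[135:245,190:350]; cv2.imwrite('pics/w1z.png',cv2.resize(c,None,fx=5,fy=5,interpolation=cv2.INTER_CUBIC))
st()
E
```

```text
t 3.45 pos [ 0.575  -0.0488  0.2311] x [ 0.  0. -1.] y [-0.101  0.995  0.   ] F [-0.7 -0.5  0.4] T [0.01 0.01 0.02] w -0.0002 q [ 0.26 -0.02  0.02 -0.   -1.61 -1.73]
```

View pics/w1z.png

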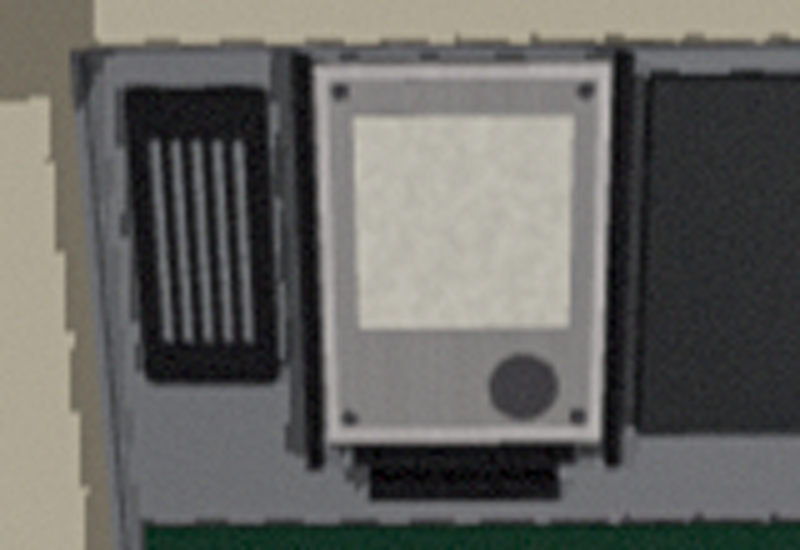

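The crop shows the disk top's corners at about (313,66), (612,62), (603,442) and (328,444). The socket is at the bottom, on the far side.

```bash
python3 - <<'E'
from h import *
P=np.array([unproj('wrist',(190+u/5-.4,135+v/5-.4),.0215)[:2] for u,v in [(313,66),(612,62),(603,442),(328,444)]])
e=[P[(i+1)%4]-P[i] for i in range(4)]
print(P.round(4).tolist(),P.mean(0).round(4),[round(float(np.linalg.norm(x)),4) for x in e],[round(float(np.arctan2(*x[::-1])),3) for x in e])
F=np.array([unproj('wrist',p,.02)[:2] for p in [(207,145),(460,143)]]);print(F.round(4), np.arctan2(*(F[1]-F[0])[::-1])-np.pi/2)
E
```

```text
[[0.535, -0.0845], [0.527, -0.015], [0.6216, -0.0043], [0.6292, -0.074]] [ 0.5782 -0.0445] [0.0699, 0.0952, 0.0701, 0.0948] [1.685, 0.113, -1.462, -3.03]
[[ 0.5373 -0.1375]
 [ 0.5052  0.1566]] 0.10871828484447832
```

```bash
python3 - <<'E'
from h import *
go([.590,-.044,.04],.11)
E
```

```text
shift [1.911 0.033 0.154] turn [-0.018  0.    -0.   ]
```

```bash

python3 -m inch '.2 0 .06 0 0 0 -1; .4 .02 .1 -.01 0 0 -1; .6 .03 .15 -.02 0 0 -1; .8 .03 .15 -.02 0 0 -1; 1 .03 .15 -.02 0 0 -1'
python3 -m inch '.2 0 0 0 0 0 -1; .4 0 0 0 0 0 -1; .6 0 0 0 0 0 -1; .8 0 0 0 0 0 -1; .88 0 0 0 0 0 -1'
python3 - <<'E'
from h import *
st();go([.590,-.044,.0215],.11)
cv2.imwrite('pics/w2.png',vision.snapshot('wrist')[:,:,::-1])
st()
E
```

```text
clock: 3.95
eef_pos: [0.5895, -0.0449, 0.1304]
eef_rot: [-0.474, 1.571, -0.362]
force: [-0.0, 1.6, -0.8]
width: -0.0002
clock: 4.45
eef_pos: [0.5881, -0.0455, 0.0402]
eef_rot: [3.114, 1.568, -3.057]
force: [0.4, -1.5, -0.4]
width: -0.0002
t 4.45 pos [ 0.5881 -0.0455  0.0402] x [-0.003 -0.    -1.   ] y [-0.111  0.994  0.   ] F [ 0.4 -1.5 -0.4] T [-0.06 -0.01 -0.03] w -0.0002 q [ 0.26  0.08 -0.23 -0.   -1.27 -1.72]
shift [0.187 0.013 0.021] turn [ 0.003 -0.006 -0.   ]
t 4.5 pos [ 0.588  -0.0454  0.0398] x [-0.004 -0.    -1.   ] y [-0.111  0.994  0.   ] F [-0.4  0.1 -1. ] T [0.11 0.04 0.02] w 0.0001 q [ 0.26  0.08 -0.23 -0.   -1.27 -1.72]
```

View pics/w2.png

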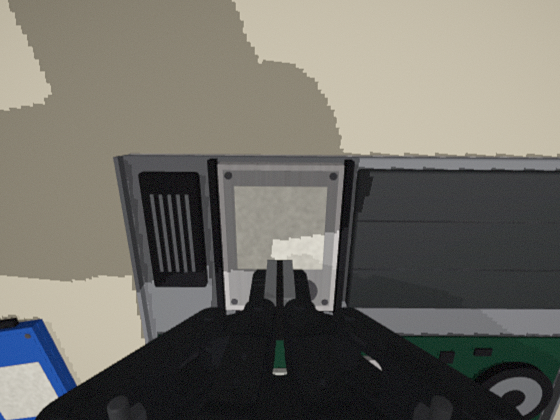

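The fingers are centred over the far half of the disk, near pixel (280,275). I'll descend to contact.

```bash

python3 -m inch '.04 0 0 0 0 0 -1; .08 0 0 0 0 0 -1; .11 0 0 0 0 0 -1; .14 0 0 0 0 0 -1; .15 0 0 0 0 0 -1'
python3 -m inch '.01 0 0 0 0 0 -1; .015 0 0 0 0 0 -1; .02 0 0 0 0 0 -1; .025 0 0 0 0 0 -1; .03 0 0 0 0 0 -1'
```

```text
clock: 5.0
eef_pos: [0.5879, -0.0454, 0.0247]
eef_rot: [3.119, 1.567, -3.053]
force: [0.1, 0.6, -0.1]
width: 0.0
clock: 5.5
eef_pos: [0.588, -0.0454, 0.0217]
eef_rot: [3.11, 1.567, -3.061]
force: [-0.5, 0.1, 1.8]
width: 0.0004
```

```bash

python3 -m inch '.005 0 0 0 0 0 -1; .01 0 0 0 0 0 -1; .01 0 0 0 0 0 -1; .01 0 0 0 0 0 -1; .01 0 0 0 0 0 -1'
```

```text
clock: 6.0
eef_pos: [0.588, -0.0454, 0.0217]
eef_rot: [-3.11, 1.568, -2.998]
force: [-3.3, 1.9, 6.3]
width: -0.0
```

```bash

python3 -m inch '.01 0 0 0 0 0 -1; .02 0 0 0 0 0 -1; .02 0 0 0 0 0 -1; .02 0 0 0 0 0 -1; .02 0 0 0 0 0 -1'
python3 -c "
from h import *
st()"
```

```text
clock: 6.5
eef_pos: [0.588, -0.0455, 0.0217]
eef_rot: [-2.918, 1.568, -2.805]
force: [-7.8, 1.2, 10.6]
width: 0.0001
t 6.5 pos [ 0.588  -0.0455  0.0217] x [-0.003 -0.001 -1.   ] y [-0.112  0.994 -0.001] F [-7.8  1.2 10.6] T [0.62 2.36 0.05] w 0.0001 q [ 0.26  0.09 -0.25  0.   -1.23 -1.72]
```

```bash

python3 -m inch '.03 0 0 0 0 0 -1; .035 0 0 0 0 0 -1; .04 0 -.01 0 0 0 -1; .04 0 -.02 0 0 0 -1; .04 0 -.03 0 0 0 -1'
python3 -c "
from h import *
st()"
```

```text
clock: 7.0
eef_pos: [0.5881, -0.0455, 0.0216]
eef_rot: [-0.3, 1.565, -0.187]
force: [3.2, 0.5, 9.1]
width: 0.0005
t 7.0 pos [ 0.5881 -0.0455  0.0216] x [ 0.005 -0.001 -1.   ] y [-0.113  0.994 -0.002] F [3.2 0.5 9.1] T [ 0.42 -1.04 -0.03] w 0.0005 q [ 0.26  0.09 -0.25  0.   -1.23 -1.72]
```

```bash

python3 -m inch '.04 0 -.02 0 0 0 -1; .05 0 -.03 0 0 0 -1; .06 0 -.03 0 0 0 -1; .06 0 -.03 0 0 0 -1; .06 0 -.03 0 0 0 -1'
python3 -c "
from h import *
st()"
```

```text
clock: 7.5
eef_pos: [0.5882, -0.0456, 0.0215]
eef_rot: [-0.23, 1.558, -0.115]
force: [-6.6, 3.5, 22.6]
width: 0.0004
t 7.5 pos [ 0.5882 -0.0456  0.0215] x [ 0.013 -0.002 -1.   ] y [-0.115  0.993 -0.003] F [-6.6  3.5 22.6] T [1.23 2.29 0.06] w 0.0004 q [ 0.27  0.08 -0.26  0.01 -1.22 -1.72]
```

```bash

python3 -m inch '.06 0 -.04 0 .01 0 -1; .06 0 -.06 0 .01 0 -1; .06 0 -.08 0 .01 0 -1; .06 0 -.1 0 .01 0 -1; .06 0 -.12 0 .01 0 -1'
python3 -c "
from h import *
st();go([.588,-.0456,.0215],.11)"
```

```text
clock: 8.0
eef_pos: [0.5825, -0.0464, 0.0216]
eef_rot: [-0.199, 1.547, -0.082]
force: [4.7, 1.4, 16.0]
width: -0.0001
t 8.0 pos [ 0.5825 -0.0464  0.0216] x [ 0.024 -0.002 -1.   ] y [-0.117  0.993 -0.005] F [ 4.7  1.4 16. ] T [ 0.27 -1.35 -0.01] w -0.0001 q [ 0.27  0.06 -0.29  0.01 -1.2  -1.73]
shift [0.002 0.001 0.055] turn [0.014 0.046 0.009]
```

```bash
python3 - <<'E'
from h import *
im=vision.snapshot('wrist')[:,:,::-1]
cv2.imwrite('pics/w3.png',im)
E
```

```text
(no output)
```

View pics/w3.png

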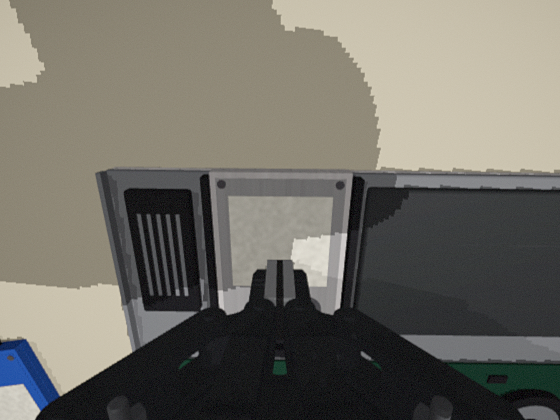

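The near end of the disk (row ~172) is now level with the laptop's front edge, so it's moving. I'll keep drawing it and correct the tilt.

```bash

python3 -m inch '.05 0 -.05 0 .02 0 -1; .05 0 -.08 0 .03 0 -1; .05 0 -.11 0 .04 0 -1; .05 0 -.14 0 .04 0 -1; .05 0 -.17 0 .04 0 -1'
python3 -c "
from h import *
st();go([.548,-.050,.0215],.11)"
```

```text
clock: 8.55
eef_pos: [0.5698, -0.0485, 0.0216]
eef_rot: [-0.457, 1.556, -0.338]
force: [4.2, 0.5, 14.0]
width: -0.0
t 8.55 pos [ 0.5698 -0.0485  0.0216] x [ 0.014 -0.005 -1.   ] y [-0.118  0.993 -0.007] F [ 4.2  0.5 14. ] T [ 0.17 -1.32  0.  ] w -0.0 q [ 0.27  0.03 -0.32  0.01 -1.21 -1.73]
shift [-0.002  0.01  -0.218] turn [0.016 0.027 0.013]
```

```bash

python3 -m inch '.05 0 -.05 .01 .02 .01 -1; .05 0 -.08 .01 .03 .01 -1; .05 0 -.11 .01 .03 .01 -1; .05 0 -.14 .01 .03 .01 -1; .05 0 -.16 .01 .03 .01 -1'
python3 - <<'E'
from h import *
st();go([.548,-.050,.0215],.11)
cv2.imwrite('pics/w4.png',vision.snapshot('wrist')[:,:,::-1])
E
```

```text
clock: 9.05
eef_pos: [0.5586, -0.0501, 0.0216]
eef_rot: [-0.287, 1.56, -0.172]
force: [4.2, 1.5, 12.7]
width: -0.0005
t 9.05 pos [ 0.5586 -0.0501  0.0216] x [ 0.011 -0.002 -1.   ] y [-0.114  0.993 -0.003] F [ 4.2  1.5 12.7] T [ 0.47 -1.36 -0.03] w -0.0005 q [ 0.27  0.01 -0.34  0.   -1.22 -1.73]
shift [-0.     0.013 -0.105] turn [0.009 0.021 0.006]
```

View pics/w4.png

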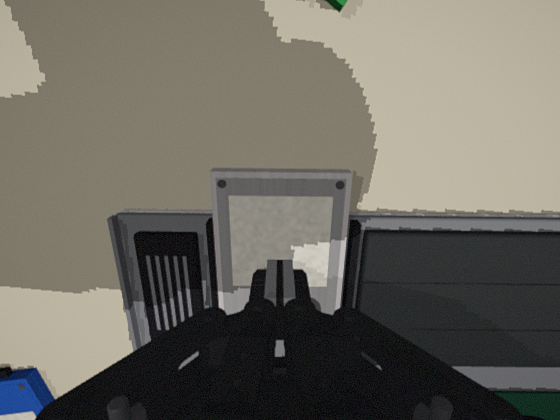

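```bash
python3 - <<'E'
from h import *
d=.5*(unproj('wrist',(213,170),.0215)+unproj('wrist',(350,170),.0215))
a=unproj('wrist',(115,214),.02);b=unproj('wrist',(530,215),.02)
n=np.array([np.cos(.11),np.sin(.11),0]);print(d,a,b,(d-a)@n,(d-b)@n)
E
```

```text
[ 0.50087789 -0.05535116  0.0215    ] [ 0.53384367 -0.13800042  0.02      ] [0.50970024 0.0744673  0.02      ] -0.023693443772727356 -0.023020284450926354
```

```bash

python3 -m inch '.05 0 -.05 .01 .02 0 -1; .05 0 -.08 .01 .02 0 -1; .05 0 -.11 .01 .02 0 -1; .05 0 -.15 .01 .02 0 -1; .05 0 -.18 .01 .02 0 -1'
python3 - <<'E'
from h import *
st();go([.548,-.050,.0215],.11)
cv2.imwrite('pics/w5.png',vision.snapshot('wrist')[:,:,::-1])
E
```

```text
clock: 9.6
eef_pos: [0.5453, -0.0515, 0.0216]
eef_rot: [-0.304, 1.558, -0.193]
force: [4.4, 2.6, 13.0]
width: 0.0004
t 9.6 pos [ 0.5453 -0.0515  0.0216] x [ 0.013 -0.002 -1.   ] y [-0.111  0.994 -0.004] F [ 4.4  2.6 13. ] T [ 0.94 -1.38  0.  ] w 0.0004 q [ 0.28 -0.03 -0.38  0.01 -1.21 -1.74]
shift [0.001 0.012 0.028] turn [0.003 0.025 0.008]
```

View pics/w5.png

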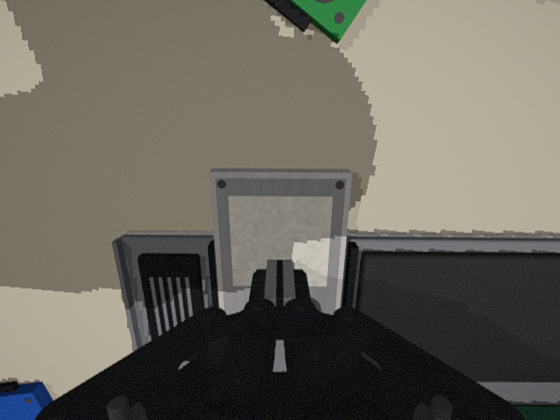

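```bash

python3 -m inch '.01 0 0 0 0 0 -1; -.01 0 0 0 0 0 -1; -.04 0 0 0 0 0 -1; -.2 0 0 0 .02 0 -1; -.5 0 0 0 .03 0 -1'
python3 -m inch '-.2 0 -.1 0 0 0 1; -.4 0 -.2 0 0 0 1; -.6 0 -.3 0 0 0 1; -.8 0 -.4 0 0 0 1; -.9 0 -.4 0 0 0 1'
python3 - <<'E'
from h import *
st()
cv2.imwrite('pics/w6.png',vision.snapshot('wrist')[:,:,::-1])
st()
E
```

```text
clock: 10.15
eef_pos: [0.5423, -0.0517, 0.069]
eef_rot: [-2.777, 1.56, -2.666]
force: [-0.1, 0.1, 0.1]
width: 0.0
clock: 10.65
eef_pos: [0.5032, -0.0558, 0.1612]
eef_rot: [-2.686, 1.562, -2.575]
force: [-0.1, -0.5, -0.0]
width: 0.0724
t 10.65 pos [ 0.5032 -0.0558  0.1612] x [-0.007 -0.005 -1.   ] y [-0.111  0.994 -0.004] F [-0.1 -0.5 -0. ] T [-0.02 -0.08  0.02] w 0.0724 q [ 0.29 -0.2  -0.27  0.   -1.51 -1.75]
t 10.7 pos [ 0.5041 -0.0558  0.1622] x [-0.006 -0.005 -1.   ] y [-0.111  0.994 -0.004] F [0.3 0.  3. ] T [-0.01 -0.11 -0.  ] w 0.0789 q [ 0.29 -0.2  -0.27  0.   -1.51 -1.75]
```

View pics/w6.png

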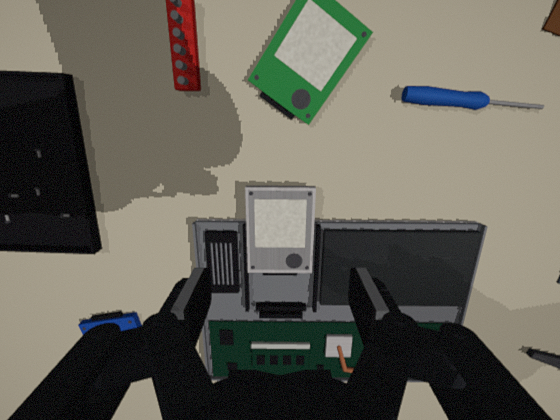

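```bash
python3 - <<'E'
from h import *
im=vision.snapshot('wrist')[:,:,::-1]
cv2.imwrite('pics/w6z.png',cv2.resize(im[175:285,180:340],None,fx=5,fy=5,interpolation=cv2.INTER_CUBIC))
st()
E
```

```text
t 10.75 pos [ 0.5041 -0.0556  0.1606] x [-0.007 -0.004 -1.   ] y [-0.111  0.994 -0.004] F [ 0.2  0.9 -0.1] T [ 0.02 -0.01  0.01] w 0.0849 q [ 0.29 -0.2  -0.27  0.   -1.51 -1.75]
```

View pics/w6z.png

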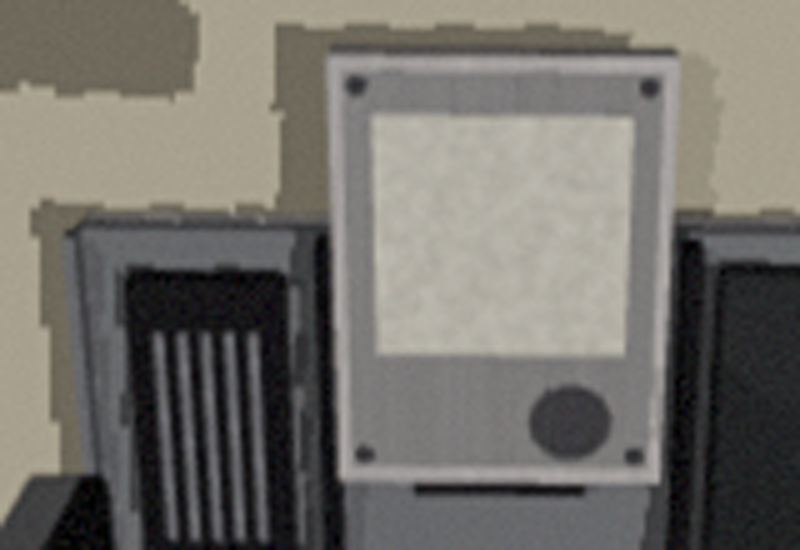

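```bash
python3 - <<'E'
from h import *
U=lambda u,v,z:unproj('wrist',(180+u/5-.4,175+v/5-.4),z)[:2]
P=np.array([U(u,v,.0215) for u,v in [(328,55),(678,53),(658,482),(343,480)]])
e=[P[(i+1)%4]-P[i] for i in range(4)]
print(P.round(4).tolist(),P.mean(0).round(4),[round(float(np.linalg.norm(x)),4) for x in e],[round(float(np.arctan2(*x[::-1])),3) for x in e])
n=np.array([np.cos(.11),np.sin(.11)]);near=P[:2].mean(0)
for p in [(85,223),(300,224),(690,224)]: print(n@(U(*p,.02)-near))
c=P.mean(0)
g=c-n*(50-18)*1e-3 
for z in (.1,.06): go([g[0],g[1],z],.11)
E
```

```text
[[0.4914, -0.0908], [0.4834, -0.0229], [0.5776, -0.013], [0.5847, -0.0806]] [ 0.5343 -0.0518] [0.0683, 0.0947, 0.068, 0.0939] [1.688, 0.104, -1.465, -3.033]
0.035816823933199946
0.035943288524485015
0.03577886876816857
shift [ 0.606  0.007 -0.011] turn [ 0.002 -0.015  0.007]
shift [ 1.006  0.008 -0.008] turn [ 0.002 -0.015  0.007]
```

```bash

python3 -m inch '.2 0 -.02 0 -.01 0 .65; .4 0 -.04 0 -.015 0 .65; .6 0 -.04 0 -.015 0 .65; .6 0 -.04 0 -.015 0 .65; .6 0 -.04 0 -.015 0 .65'
python3 - <<'E'
from h import *
st()
im=vision.snapshot('wrist')[:,:,::-1]
cv2.imwrite('pics/w7.png',im)
s=state(); r=R.from_euler('xyz',s['eef_rot'])
for d in (0,-.005,-.01,-.015):
  w=s['width']/2
  pts=s['eef_pos']+r.apply(np.array([[d,sy*w,sz] for sy in (-1,1) for sz in (-.011,.011)]))
  print(d,proj('wrist',pts).round(1).tolist())
E
```

```text
clock: 11.25
eef_pos: [0.4995, -0.0565, 0.0999]
eef_rot: [-2.002, 1.566, -1.891]
force: [1.4, -0.3, -0.3]
width: 0.0706
t 11.25 pos [ 0.4995 -0.0565  0.0999] x [-0.001 -0.004 -1.   ] y [-0.111  0.994 -0.004] F [ 1.4 -0.3 -0.3] T [-0.01  0.    0.04] w 0.0706 q [ 0.29 -0.2  -0.38  0.   -1.39 -1.75]
0 [[213.4, 256.1], [216.3, 291.2], [344.1, 256.1], [341.3, 291.2]]
-0.005 [[211.4, 260.6], [214.5, 296.5], [346.1, 260.6], [343.1, 296.5]]
-0.01 [[209.3, 265.3], [212.5, 302.1], [348.2, 265.3], [345.0, 302.1]]
-0.015 [[207.0, 270.4], [210.4, 308.1], [350.4, 270.4], [347.0, 308.1]]
```

View pics/w7.png

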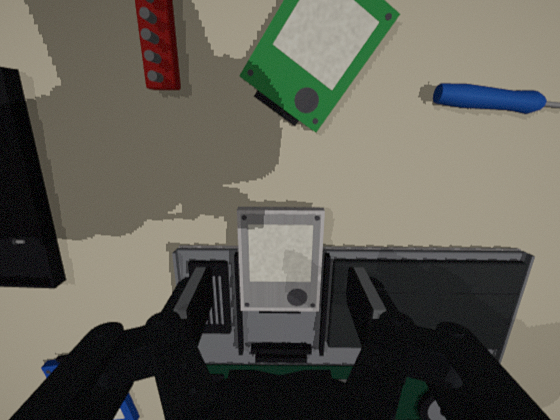

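```bash
python3 - <<'E'
from h import *
im=cv2.imread('pics/w7.png')
cv2.imwrite('pics/w7z.png',cv2.resize(im[245:345,160:240],None,fx=6,fy=6,interpolation=cv2.INTER_CUBIC)*2)
E
```

```text
(no output)
```

View pics/w7z.png

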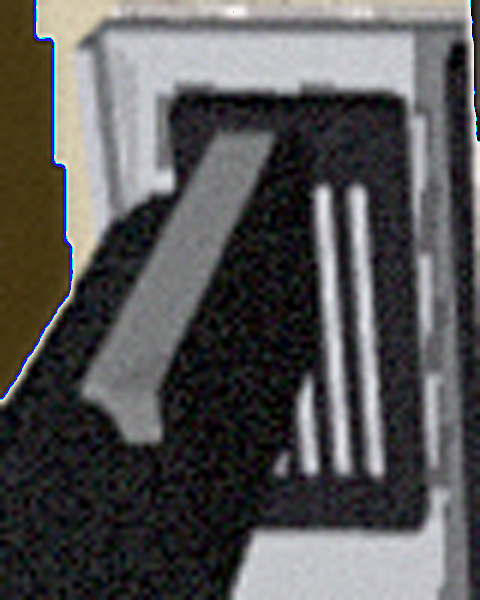

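```bash
python3 - <<'E'
from h import *
go([.5005,-.0555,.005],.107)
E
python3 -m inch '0 0 0 0 0 0 1; .1 .005 0 0 0 0 1; .2 .01 .01 0 0 0 1; .3 .01 .01 0 0 0 1; .4 .01 .01 0 0 0 1'
python3 - <<'E'
from h import *
st()
im=vision.snapshot('wrist')[:,:,::-1]
cv2.imwrite('pics/w8.png',im)
go([.5005,-.0555,.003],.107)
E
```

```text
shift [0.959 0.013 0.006] turn [ 0.008 -0.     0.008]
clock: 11.8
eef_pos: [0.5006, -0.0555, 0.0596]
eef_rot: [-1.787, 1.567, -1.676]
force: [0.7, -0.5, -0.5]
width: 0.0857
t 11.8 pos [ 0.5006 -0.0555  0.0596] x [-0.    -0.004 -1.   ] y [-0.111  0.994 -0.004] F [ 0.7 -0.5 -0.5] T [0.05 0.02 0.01] w 0.0857 q [ 0.29 -0.17 -0.43  0.   -1.31 -1.75]
shift [0.547 0.001 0.011] turn [ 0.007 -0.007  0.007]
```

View pics/w8.png

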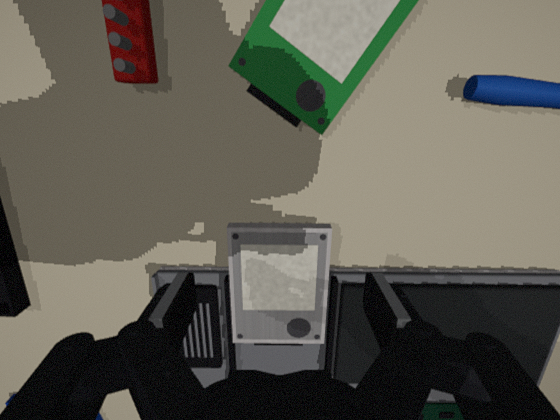

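Disk columns run 229–331 and the fingers stand at about 193 and 367, so the gripper is centred. I'll go down in front of the edge.

```bash

python3 -m inch '.1 0 .01 0 0 0 1; .2 0 .01 0 0 0 1; .3 0 .01 0 0 0 1; .38 0 .01 .005 0 .005 1; .43 0 .01 .005 0 .005 1'
python3 - <<'E'
from h import *
st()
im=vision.snapshot('wrist')[:,:,::-1]
cv2.imwrite('pics/w9.png',im)
im=vision.snapshot('scene')[:,:,::-1]
cv2.imwrite('pics/s9.png',im)
go([.5005,-.0555,.003],.107)
E
```

```text
clock: 12.35
eef_pos: [0.5001, -0.0556, 0.0137]
eef_rot: [-2.891, 1.566, -2.784]
force: [-0.2, -0.3, 0.2]
width: 0.0854
t 12.35 pos [ 0.5001 -0.0556  0.0137] x [-0.004 -0.002 -1.   ] y [-0.108  0.994 -0.001] F [-0.2 -0.3  0.2] T [-0.01 -0.01 -0.03] w 0.0854 q [ 0.29 -0.13 -0.48  0.   -1.22 -1.75]
shift [0.109 0.001 0.005] turn [ 0.002 -0.01   0.003]
```

View pics/w9.png

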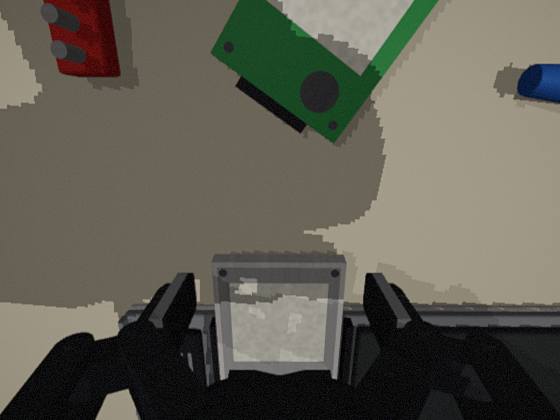

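View pics/s9.png

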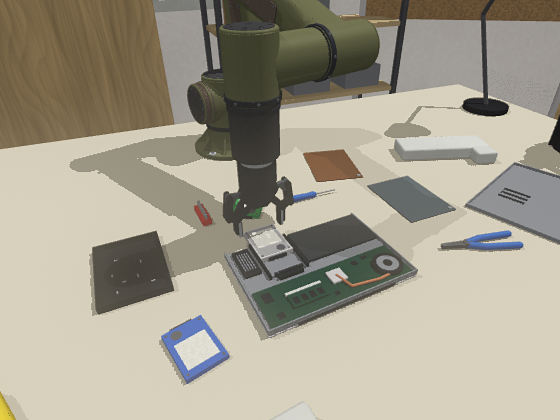

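```bash

python3 -m inch '.03 0 0 0 0 0 1; .06 0 .005 0 -.01 0 1; .09 0 .005 0 -.01 0 1; .11 0 .005 0 -.01 0 1; .11 0 .005 0 -.01 0 1'
python3 -m inch '0 0 0 0 0 0 .6; 0 0 0 0 0 0 .5; 0 0 0 0 0 0 .4; 0 0 0 0 0 0 .3; 0 0 0 0 0 0 .3' 40
python3 - <<'E'
from h import *
st()
im=vision.snapshot('wrist')[:,:,::-1]
cv2.imwrite('pics/w10.png',im)
E
```

```text
clock: 12.95
eef_pos: [0.5003, -0.0557, 0.0025]
eef_rot: [-1.83, 1.569, -1.722]
force: [0.6, -0.8, -0.1]
width: 0.0854
clock: 13.45
eef_pos: [0.5006, -0.0557, 0.003]
eef_rot: [-1.28, 1.569, -1.172]
force: [-0.7, -0.5, 2.6]
width: 0.068
t 13.45 pos [ 0.5006 -0.0557  0.003 ] x [ 0.001 -0.001 -1.   ] y [-0.108  0.994 -0.001] F [-0.7 -0.5  2.6] T [-0.11  0.08  0.07] w 0.068 q [ 0.29 -0.13 -0.5   0.   -1.2  -1.75]
```

View pics/w10.png

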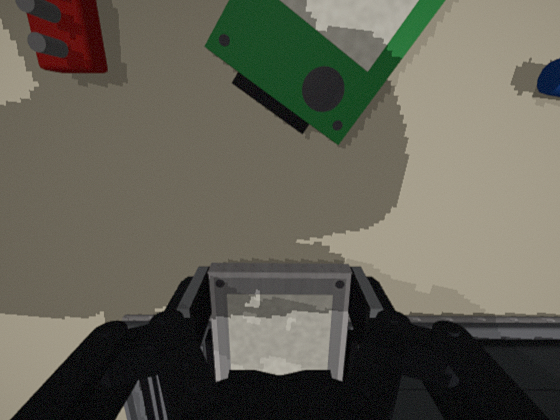

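```bash

python3 -m inch '0 0 0 0 0 0 .3; -.02 0 0 0 0 0 .3; -.04 0 0 0 0 0 .3; -.06 0 0 0 0 0 .3; -.08 0 0 0 0 0 .3' 50
python3 - <<'E'
from h import *
st()
im=vision.snapshot('wrist')[:,:,::-1]
cv2.imwrite('pics/w11.png',im)
im=vision.snapshot('scene')[:,:,::-1]
cv2.imwrite('pics/s11.png',cv2.resize(im[150:350,150:450],None,fx=2.6,fy=2.6))
E
```

```text
clock: 14.0
eef_pos: [0.5003, -0.0557, 0.0108]
eef_rot: [-1.726, 1.569, -1.618]
force: [-0.0, -0.8, -2.0]
width: 0.0684
t 14.0 pos [ 0.5003 -0.0557  0.0108] x [-0.    -0.001 -1.   ] y [-0.108  0.994 -0.001] F [-0.  -0.8 -2. ] T [0.03 0.05 0.02] w 0.0684 q [ 0.29 -0.13 -0.49  0.   -1.21 -1.75]
```

View pics/w11.png

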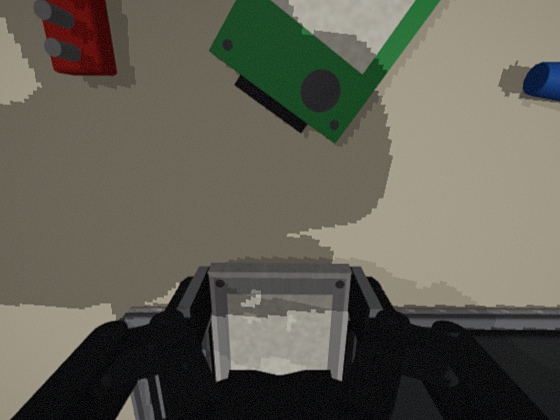

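View pics/s11.png

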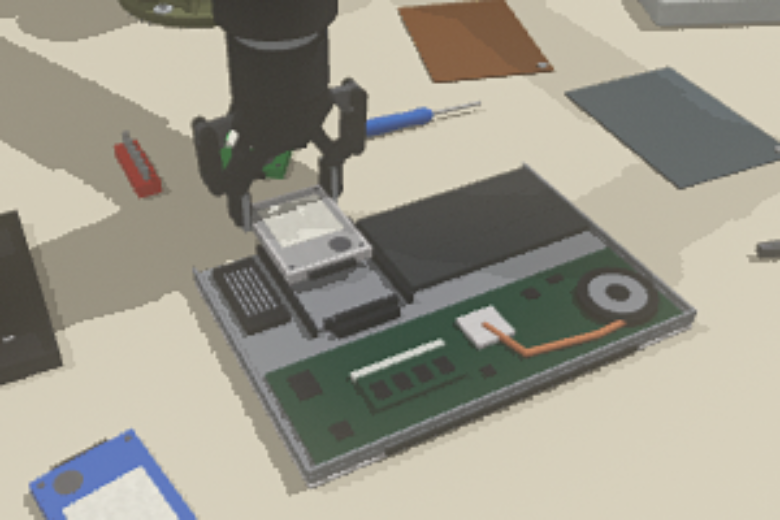

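Disk stayed in the hand and level (near edge at row 266 as before). I'll lift it further.

```bash
python3 - <<'E'
from h import *
s=state();r=R.from_euler('xyz',s['eef_rot'])
for v in (264,266,268):
  P=[unproj('wrist',(u,v),.0293) for u in (210,351)]
  print([r.inv().apply(p-s['eef_pos']).round(4).tolist() for p in P])
E
python3 -m inch '-.05 0 0 0 0 0 .3; -.13 0 0 0 0 0 .3; -.24 0 0 0 0 0 .3; -.36 0 0 0 0 0 .3; -.45 0 0 0 0 0 .3'
python3 -m inch '-.07 0 0 0 0 0 .3; -.15 0 0 0 0 0 .3; -.24 0 0 0 0 0 .3; -.32 0 0 0 0 0 .3; -.36 0 0 0 0 0 .3'
python3 - <<'E'
from h import *
st()
im=vision.snapshot('scene')[:,:,::-1]
cv2.imwrite('pics/s12.png',cv2.resize(im[100:300,150:450],None,fx=2.6,fy=2.6))
im=vision.snapshot('wrist')[:,:,::-1]
cv2.imwrite('pics/w12.png',im)
E
```

```text
[[-0.0181, -0.0326, -0.0162], [-0.0182, 0.0343, -0.0163]]
[[-0.0181, -0.0326, -0.0152], [-0.0182, 0.0344, -0.0152]]
[[-0.0181, -0.0327, -0.0141], [-0.0182, 0.0344, -0.0141]]
clock: 14.6
eef_pos: [0.5013, -0.0555, 0.0581]
eef_rot: [-0.545, 1.568, -0.436]
force: [0.1, -0.4, -1.3]
width: 0.0679
clock: 15.1
eef_pos: [0.5015, -0.0555, 0.0952]
eef_rot: [-0.401, 1.567, -0.293]
force: [0.4, 1.6, -0.6]
width: 0.068
t 15.1 pos [ 0.5015 -0.0555  0.0952] x [ 0.004 -0.001 -1.   ] y [-0.108  0.994 -0.002] F [ 0.4  1.6 -0.6] T [ 0.    0.01 -0.01] w 0.068 q [ 0.29 -0.2  -0.39  0.   -1.38 -1.75]
```

View pics/s12.png

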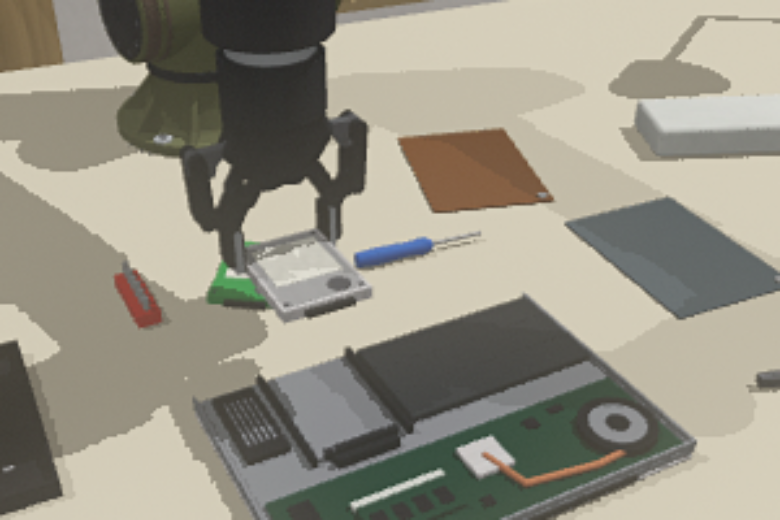

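View pics/w12.png

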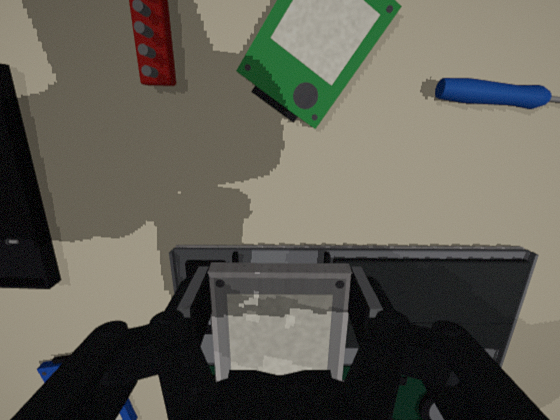

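```bash
python3 - <<'E'
from h import *
go([.444,.3367,.095],.04)
E
python3 -m inch '0 .1 0 0 0 0 .3; 0 .3 0 0 0 0 .3; 0 .5 0 0 0 0 .3; 0 .75 0 0 0 0 .3; 0 1 0 0 0 0 .3'
python3 -m inch '0 .25 0 0 0 0 .3; 0 .5 0 0 0 0 .3; 0 .75 0 0 0 0 .3; 0 .9 0 0 0 0 .3; 0 1 0 0 0 0 .3'
python3 - <<'E'
from h import *
st();go([.444,.3367,.095],.04)
E
```

```text
shift [-0.008  3.961 -0.148] turn [0.136 0.007 0.003]
clock: 15.7
eef_pos: [0.4901, 0.0453, 0.0941]
eef_rot: [-0.484, 1.568, -0.376]
force: [0.4, -0.8, -1.0]
width: 0.0683
clock: 16.2
eef_pos: [0.4788, 0.1458, 0.0936]
eef_rot: [-0.673, 1.568, -0.564]
force: [0.2, 0.4, -0.8]
width: 0.0682
t 16.2 pos [0.4788 0.1458 0.0936] x [ 0.002 -0.001 -1.   ] y [-0.109  0.994 -0.002] F [ 0.2  0.4 -0.8] T [-0.02  0.06 -0.01] w 0.0682 q [ 0.7  -0.21 -0.4   0.   -1.38 -2.16]
shift [-0.018  1.935 -0.138] turn [0.138 0.004 0.003]
```

```bash

python3 -m inch '0 .1 0 .03 0 0 .3; 0 .3 0 .06 0 0 .3; 0 .5 -.05 .1 0 0 .3; 0 .75 -.1 .138 0 0 .3; 0 .98 -.14 .138 0 0 .3'
python3 - <<'E'
from h import *
st();go([.444,.3367,.095],.04)
E
```

```text
clock: 16.7
eef_pos: [0.4539, 0.2423, 0.0932]
eef_rot: [-0.717, 1.568, -0.678]
force: [0.9, -0.4, -1.4]
width: 0.0682
t 16.7 pos [0.4539 0.2423 0.0932] x [ 0.002 -0.002 -1.   ] y [-0.039  0.999 -0.002] F [ 0.9 -0.4 -1.4] T [ 0.05  0.03 -0.01] w 0.0682 q [ 0.88 -0.16 -0.36  0.   -1.37 -2.42]
shift [-0.02   0.947 -0.062] turn [-0.002  0.004  0.004]
```

```bash

python3 -m inch '0 .25 -.02 0 0 0 .3; 0 .5 -.04 0 0 0 .3; 0 .7 -.06 0 0 0 .3; 0 .85 -.06 0 .004 .004 .3; 0 .947 -.06 0 .004 .004 .3'
python3 - <<'E'
from h import *
st();go([.444,.3367,.03],.04)
cv2.imwrite('pics/w13.png',vision.snapshot('wrist')[:,:,::-1])
cv2.imwrite('pics/t13.png',vision.snapshot('top')[:,:,::-1])
E
```

```text
clock: 17.2
eef_pos: [0.4442, 0.3375, 0.0927]
eef_rot: [-2.843, 1.57, -2.804]
force: [0.1, -0.4, -1.2]
width: 0.0684
t 17.2 pos [0.4442 0.3375 0.0927] x [-0. -0. -1.] y [-0.039  0.999 -0.   ] F [ 0.1 -0.4 -1.2] T [ 0.04  0.04 -0.02] w 0.0684 q [ 1.01 -0.04 -0.25 -0.   -1.36 -2.54]
shift [ 0.627 -0.008 -0.002] turn [-0.002 -0.001  0.   ]
```

View pics/w13.png

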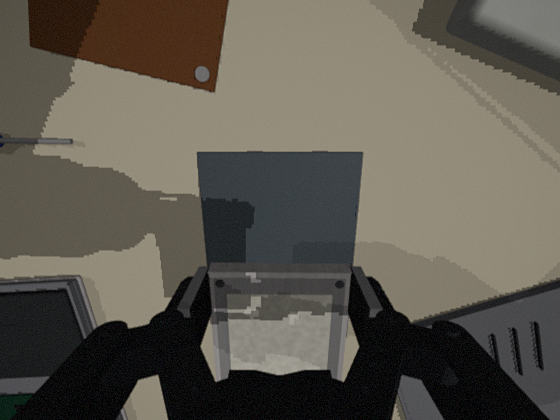

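View pics/t13.png

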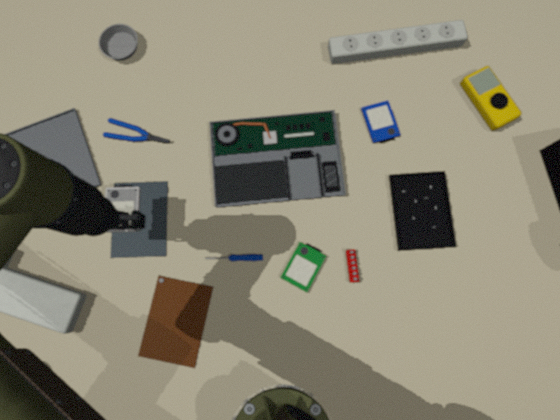

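```bash
python3 - <<'E'
from h import *
a=unproj('wrist',(197.5,152.5),.003);b=unproj('wrist',(362,152),.003);d=b-a
yaw=np.arctan2(d[1],d[0])-np.pi/2
print(a,b,np.linalg.norm(d),yaw,'centre',(a+b)/2+.09*np.array([np.cos(yaw),np.sin(yaw),0]))
go([.444,.3367,.02],.04)
E
```

```text
[0.39269618 0.27190085 0.003     ] [0.38731044 0.3993944  0.003     ] 0.12760726122401908 0.04221816380224652 centre [0.47992312 0.33944613 0.003     ]
shift [ 0.727 -0.005 -0.003] turn [-0.002 -0.001  0.001]
```

```bash

python3 -m inch '.1 0 0 0 0 0 .3; .27 0 0 0 0 0 .3; .44 0 0 0 0 0 .3; .6 0 0 0 0 0 .3; .72 0 0 0 0 0 .3'
python3 -m inch '.05 0 0 0 0 0 .3; .1 0 0 0 0 0 .3; .14 0 0 0 0 0 .3; .17 0 0 0 0 0 .3; .18 0 0 0 0 0 .3'
python3 - <<'E'
from h import *
st();go([.4445,.3375,-.006],.04)
cv2.imwrite('pics/w14.png',vision.snapshot('wrist')[:,:,::-1])
s=vision.snapshot('scene')[:,:,::-1]
cv2.imwrite('pics/s14.png',cv2.resize(s[80:280,280:520],None,fx=3,fy=3))
E
```

```text
clock: 17.8
eef_pos: [0.444, 0.3359, 0.0188]
eef_rot: [-2.412, 1.569, -2.374]
force: [-0.6, 0.7, -1.1]
width: 0.0684
clock: 18.3
eef_pos: [0.444, 0.3359, 0.0009]
eef_rot: [-2.431, 1.569, -2.393]
force: [0.3, -0.3, -0.6]
width: 0.068
t 18.3 pos [0.444  0.3359 0.0009] x [-0.001 -0.001 -1.   ] y [-0.038  0.999 -0.001] F [ 0.3 -0.3 -0.6] T [ 0.03  0.05 -0.02] w 0.068 q [ 1.01  0.03 -0.36 -0.   -1.19 -2.54]
shift [0.069 0.016 0.006] turn [-0.004 -0.003  0.003]
```

View pics/w14.png

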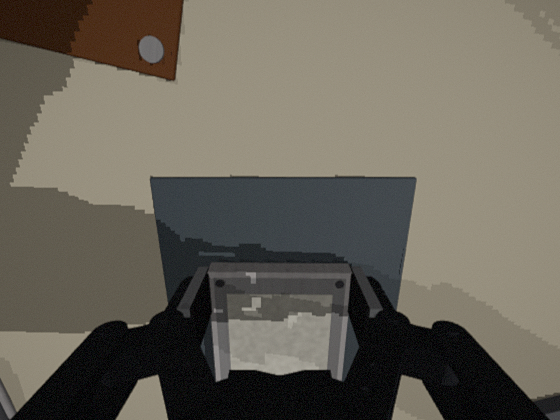

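View pics/s14.png

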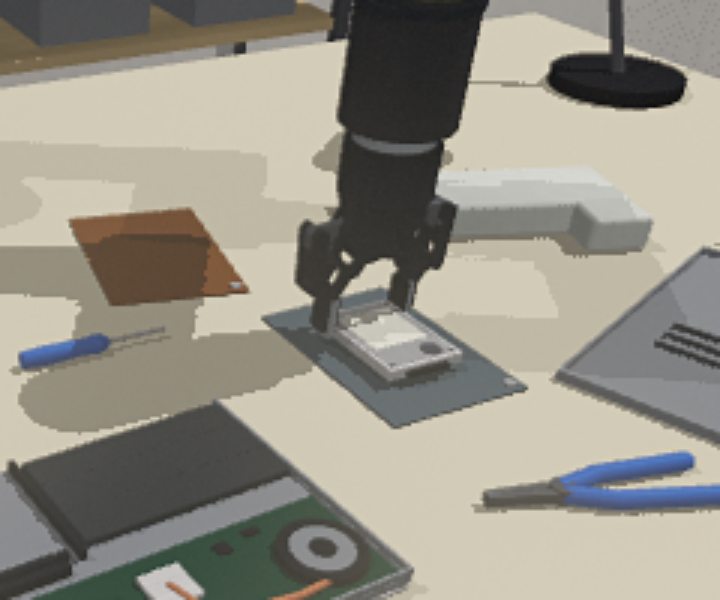

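Centred over the mat (mat near edge 151–415, disk 210–350). I'll set it down slowly.

```bash

python3 -m inch '.01 .005 0 0 0 0 .3; .02 .01 0 0 0 0 .3; .03 .01 0 0 0 0 .3; .04 .01 0 0 0 0 .3; .05 .01 0 0 0 0 .3'
python3 -m inch '.005 0 0 0 0 0 .3; .01 0 0 0 0 0 .3; .01 0 0 0 0 0 .3; .015 0 0 0 0 0 .3; .015 0 0 0 0 0 .3'
python3 -c "
from h import *
st()"
```

```text
clock: 18.9
eef_pos: [0.444, 0.337, -0.0039]
eef_rot: [-2.378, 1.569, -2.34]
force: [-3.9, -1.2, 6.0]
width: 0.0682
clock: 19.4
eef_pos: [0.4441, 0.3371, -0.0039]
eef_rot: [-2.17, 1.569, -2.131]
force: [-5.8, -2.2, 9.8]
width: 0.068
t 19.4 pos [ 0.4441  0.3371 -0.0039] x [-0.001 -0.001 -1.   ] y [-0.039  0.999 -0.001] F [-5.8 -2.2  9.8] T [-0.91  2.06  0.15] w 0.068 q [ 1.01  0.03 -0.36  0.   -1.18 -2.54]
```

```bash

python3 -m inch '0 0 0 0 0 0 .3; 0 0 0 0 0 0 .4; 0 0 0 0 0 0 .55; 0 0 0 0 0 0 .62; 0 0 0 0 0 0 .66' 20
python3 -m inch '0 0 0 0 0 0 .7; 0 0 0 0 0 0 .78; 0 0 0 0 0 0 .86; 0 0 0 0 0 0 1; 0 0 0 0 0 0 1'
python3 - <<'E'
from h import *
st()
cv2.imwrite('pics/w15.png',vision.snapshot('wrist')[:,:,::-1])
E
```

```text
clock: 19.9
eef_pos: [0.4441, 0.3369, -0.0041]
eef_rot: [-2.099, 1.569, -2.06]
force: [-0.3, 0.4, 0.0]
width: 0.0709
clock: 20.4
eef_pos: [0.4441, 0.337, -0.0041]
eef_rot: [-2.097, 1.569, -2.058]
force: [0.3, 0.6, 0.5]
width: 0.0854
t 20.4 pos [ 0.4441  0.337  -0.0041] x [-0.001 -0.001 -1.   ] y [-0.039  0.999 -0.001] F [0.3 0.6 0.5] T [0.03 0.01 0.03] w 0.0854 q [ 1.01  0.03 -0.36  0.   -1.18 -2.54]
```

View pics/w15.png

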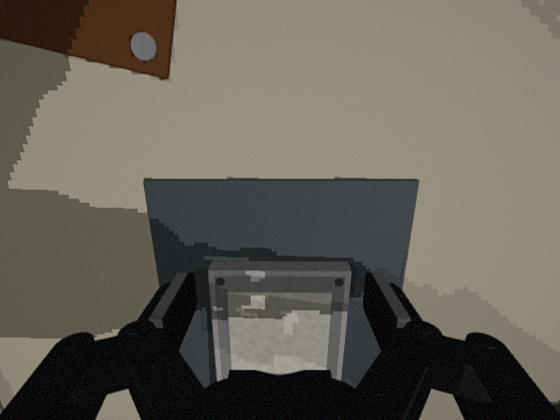

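Fingers are clear of the disk (disk 209–351, fingers at 195 and 364). I'll raise the arm straight up.

```bash

python3 -m inch '-.05 0 0 0 0 0 1; -.15 0 0 0 0 0 1; -.35 0 0 0 0 0 1; -.6 0 0 0 0 0 1; -.9 0 0 0 0 0 1'
python3 -m inch '-.2 0 0 0 0 0 1; -.4 0 0 0 0 0 1; -.6 0 0 0 0 0 1; -.8 0 -.2 0 0 0 1; -.8 0 -.3 0 0 0 1'
python3 -m inch '0 0 -.2 0 0 0 1; 0 0 -.4 0 0 0 1; 0 0 -.5 0 0 0 1; 0 0 -.5 0 0 0 1; 0 0 -.5 0 0 0 1'
python3 - <<'E'
from h import *
st()
cv2.imwrite('pics/w16.png',vision.snapshot('wrist')[:,:,::-1])
s=vision.snapshot('scene')[:,:,::-1]
cv2.imwrite('pics/s16.png',cv2.resize(s[80:280,280:520],None,fx=3,fy=3))
print(state()['joint_vel'].round(4))
E
```

```text
clock: 20.95
eef_pos: [0.4439, 0.3368, 0.0871]
eef_rot: [-2.144, 1.568, -2.105]
force: [1.0, 1.1, 0.4]
width: 0.0853
clock: 21.45
eef_pos: [0.4145, 0.3366, 0.1716]
eef_rot: [0.655, 1.567, 0.694]
force: [-1.2, 0.2, 0.9]
width: 0.0854
clock: 21.95
eef_pos: [0.3647, 0.3348, 0.1716]
eef_rot: [0.659, 1.566, 0.698]
force: [0.0, 1.0, 0.0]
width: 0.0853
t 21.95 pos [0.3647 0.3348 0.1716] x [ 0.003  0.003 -1.   ] y [-0.039  0.999  0.003] F [0. 1. 0.] T [ 0.04  0.04 -0.04] w 0.0853 q [ 1.15 -0.25 -0.29  0.   -1.52 -2.68]
[-0.0025  0.0051  0.0016 -0.002   0.0009 -0.0028]
```

View pics/w16.png

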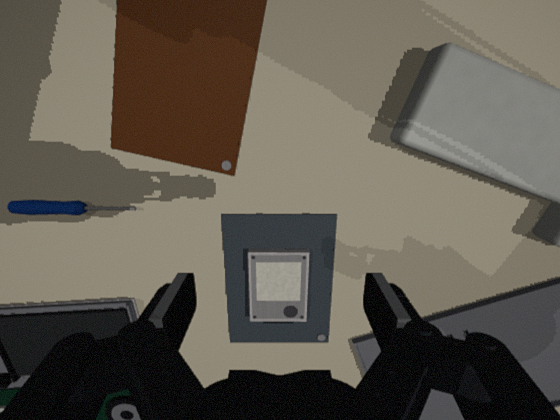

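View pics/s16.png

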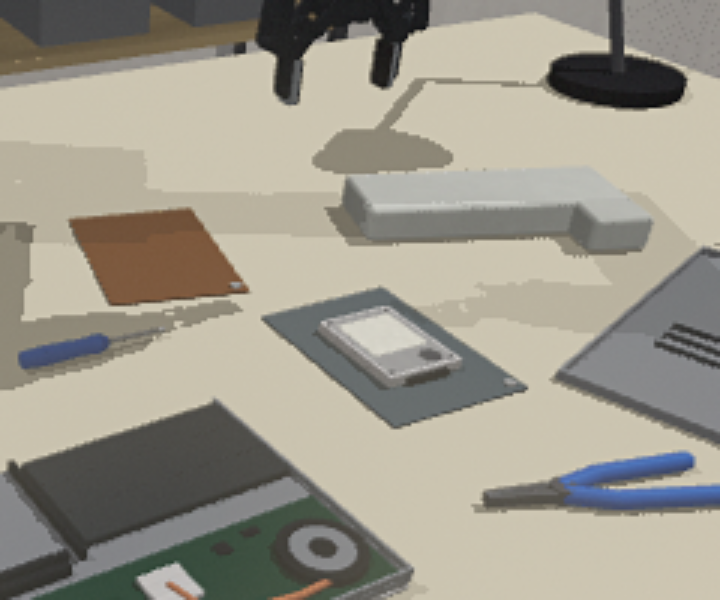

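```bash
python3 - <<'E'
from h import *
f=lambda p,z:np.array([unproj('wrist',q,z)[:2] for q in p])
D=f([(247,252),(310,251),(307,321),(250,322)],.0125);M=f([(221,214),(337,214),(329,342),(230,342)],.003)
y=lambda P:np.arctan2(*((P[2]+P[3]-P[0]-P[1]))[::-1])
print(D.mean(0),M.mean(0),D.mean(0)-M.mean(0),y(D),y(M))
E
```

```text
[0.47925951 0.33860151] [0.47871452 0.33955081] [ 0.00054499 -0.0009493 ] 0.03749126416532811 0.04175519902390348
```

The disk is within about 1 mm and 0.005 rad of the mat's centre and direction, so I'll hand the job in.

```bash
python3 -c "
from plant import workorder,state
print(workorder.close_job());print(state()['clock'])"
```

```text
the job is handed in; nothing more can be done
None
the job is handed in; nothing more can be done
```

The disk is out of the laptop and lies flat, label up, in the middle of the grey antistatic mat. I handed the job in at about 22 s of the 64 s; `close_job()` gives no verdict.

- **Drawing it out:** I pressed on the disk's far half with the shut fingers, about 13–16 N while it moved and about 23 N at most in the readings. It came off its connector and ended about 36–38 mm over the front edge, still flat.
- **Lifting and placing:** I took it by its long sides at 50 N, lifted it level, carried it to the mat, set it down and let go.
- **Last checks:** In the final wrist picture the disk is about 1 mm from the mat's centre and 0.005 rad off its length. The gripper is open and well clear, and the wrist force reads about zero. The screwdriver and pliers look untouched. The bit holder was out of the last close-up views, and I did not measure any of the tools' positions.

**What disagreed:**
- The disk met the mat about 2 mm higher than I had worked out, so it sagged slightly in the grip or the fingertips touched the mat first. The contact force there was about 10 N, and the last picture shows it lying flat.
- In the pictures the disk measured about 5% short of its 100 mm length.

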